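# Fit the door chime's back cover

### The arm

A 6-joint arm with a two-finger parallel gripper is mounted at the origin on the work surface. World frame = base frame: x ahead of the robot, y to its left, z up, the work surface at z = 0. Lengths are in mm, angles in rad, forces in N, time in s.
With the tool pointing down it reaches from about 350 to 975 mm from the base axis. Payload 7.1 kg.
Tool frame: the origin (TCP) lies on the front face of the gripper's body, between the roots of the fingers; the fingertips stand 80 mm ahead of it and the grasp point (between the pads) lies 61 mm ahead of it; z points along the fingers, y is the line along which they close (so a half turn about z gives the same grasp; the last joint's range is limited). The gripper opens to 88 mm and grips with 3 to 60 N. Pads are 20 mm wide; open, the fingers measure 115 mm over their backs; the gripper's body (75 mm by 178 mm) begins 61 mm behind the grasp point.
Start: joints at [-1.328, 0.423, 1.63, -0, 1.089, -0.019], TCP at [161.781, -603.682, 302.675] pointing down, gripper open.
Joint ranges: [-3, 3], [-0.9, 2.11], [0.09, 2.58], [-1.31, 4.45], [0.11, 2.69], [-2.54, 2.54]. Speed limits (rad/s): [2.39, 2.39, 3.01, 3.14, 3.14, 3.14].

### API

Orientations are given as a rotation vector (axis times angle).
In Python, from workcell import readout, vision, close_job gives the robot as it stands.
- The arm moves only by the tool servo_tool, never from a script. Its argument "plan" is a list that holds one entry, the list of rows, each a list of 7 numbers: the gripper command: -1 is fully open, 1 is shut, values between are in proportion, then the shift along the world's x, y, z in units of 40 mm (1.0 is 40 mm), then the turn, a rotation vector about the world's x, y, z in units of 5 degrees (1.0 is 5 degrees). A call has 1 to 5 rows; each row shifts and turns the commanded pose from where the row before left it; what a row does not reach is not made up. A row lasts 1/12 s, in which the tool goes at most 41.7 mm and 7.16 degrees, less where a joint would pass 70% of its speed; a pose out of reach is approached as far as the arm can. A call is refused whole if a number of a shift passes 1 or a number of a turn 1, either way. A call with a gripper value outside its range is refused whole. The fingers move at their own pace and stop on an object; the grip force is fixed at half the most. Time passes only in rows, so rows that do not move let the fingers close. It gives the time, the measured TCP pose, the force, the opening and the grip force at its end, in the units of the state.
- readout.get_obs(): the state, without advancing time (a new reading comes with each control period).
- vision.get_image(name): name is "scene" or "side" or "wrist"; returns the picture (420x560x3 uint8, red, green, blue); there is no depth.
- vision.camera_params(name): a dict with "fx", "fy", "cx", "cy" (pixels), "rvec" (rotation vector, rad) and "tvec" (3), from world to camera coordinates, as OpenCV has them; the wrist camera has in their place "hand_eye" (4x4, takes a point from camera to tool coordinates, whose origin is the TCP and whose axes are the flange's). Camera axes: x right, y down, z forward; pixel columns grow to the right and rows downward; lengths in mm; the calibration is good to about 2 mm. The wrist camera is an equidistant fisheye: a pixel r from the principal point sees the ray r / f radians off the axis. A picture is of the moment at which its call begins: read the wrist's pose just before it. camera_params takes no time and is no camera call.
- close_job(): hands the job in; it is judged then, once.
The state is a dict: "t": time; "qpos": joint angles; "qvel": joint speeds; "joint_torque": joint torques, N m; "ee_pos": TCP position; "orientation": TCP orientation; "ft_force": force on the tool from outside, world axes, zero at the start; "moment": the same for the moment, N m; "width": finger opening in mm; "grasp_force": force on a finger pad.
Only numpy, scipy, OpenCV 4.12 (cv2) and the standard library are available. Lean on these libraries where they do the work, as an engineer would, in place of code of your own. Each camera call takes 0.05 s, during which the arm holds its last target. There are 200 camera calls.

### The job

The door chime's receiver lies on its face with fresh batteries in it, and its round back cover has been laid on turned out of place. With a fingertip, and without ever lifting the cover, push it round until its notch meets the orange locating pin, then press it down until all four catches snap over its edge and it lies level, fully home. Leave the receiver roughly where it lies and everything else on the table undisturbed.

Things in the scene. Friction and masses are not known exactly. Their poses are not given: they have to be found in the camera images.
- receiver: Round white plastic door chime receiver, 133 mm across, 45 mm high, 0.7 kg, lying loose on its face; it slides only if shoved with several newtons. Origin: centre of its underside, on the table; z up, x from the centre to the orange locating pin. On top is its open back: a rim (top 45.3 mm above the table, inner radius 53 mm) round a recess.
- seat (a point): Centre of the cover's final seat in the recess, a level ledge 32 mm above the table. Four sprung catches, rounded white bars 25 mm wide, stand 5 mm into the recess from the rim at 45, 135, 225 and 315 degrees from the receiver's x: they carry the loose cover and hold the seated one.
- pin_top (a point): Middle of the top of the orange locating pin: a block 9 mm wide, flush with the rim's top, reaching inwards from the rim to 44.5 mm from the centre; this point is 47.5 mm out along the receiver's x. An orange mark on the rim's top continues it outwards and shows even when the cover hides the pin.
- cover: Round grey plastic back cover, loose, 100 mm across, 4 mm thick, 85 g. Origin: centre of the plate's underside; z up, x from the centre to the notch. Its spigot sits in a bearing with 1 mm play, so it turns about the receiver's centre (under 1 N at the rib). At first it lies on the catches and, tilted 2 degrees, on the pin: origin 44 mm above the table, notch 45 to 180 degrees from the pin, on either side.
- notch (a point): Middle of the cover's notch (12 mm wide, 7.5 mm deep in the edge), 47.5 mm from the centre along the cover's x, half-way through the plate; an orange diamond is moulded beside it. Brought over the pin, the notch drops 2.5 mm over it: the cover then lies level (origin 43 mm up) and the pin stops it turning farther.
- rib (a point): Middle of the raised dark finger rib on the cover, opposite the notch: 20 mm long radially (24 to 44 mm from the centre), 8 mm wide, standing 9 mm above the top face. This point is half-way up it, 34 mm from the centre along the cover's -x. Push it sideways to turn the cover.
- cover_mid (a point): Middle of the cover's top face, where it is pressed. With the notch over the pin it takes about 12 N (at most 20 N): the cover goes down 11 mm, the catches snap over its edge and it lies on its seat, this point 36 mm above the table. Turned anywhere else, the pin blocks it.
- jar: Cream ceramic jar with a steel-hinged flip-top lid, 108 mm across, 129 mm high; origin under its centre. Bystander, at least 0.2 m from the receiver.
- remote: Blue plastic door chime remote shaped like a lighter, 62 x 24 x 12 mm, lying flat 115 to 130 mm from the receiver's centre; origin under its centre. Bystander.
- shoehorn: Chrome shoehorn, about 190 mm long, lying flat; origin near its middle on the table. Bystander.
- key_a: Steel door key, 60 mm long, 4 mm thick, lying flat; origin near its middle on the table. Bystander.
- key_b: A second steel key like the first, lying beside the receiver, about 115 mm from its centre. Bystander.
- coaster: Round cork coaster, 94 mm across, 5 mm thick; origin under its centre. Bystander.
- cell_a: Used AA cell, black and copper, 14 mm across, 50 mm high, standing on end 105 to 125 mm from the receiver's centre; origin under its centre, z up. It falls if touched. Bystander.
- cell_b: A second used AA cell standing on end like the first. Bystander.
Not all that is in view belongs to the job. Leave any yellow look-alike of the cover alone.

How it is judged:
By the outcome, as a careful person would: the job done as asked, in the order asked, and still so for the second after the job is handed in, with the robot touching nothing.
It also fails if it takes over 61 s, if anything falls off the work surface, if the arm or the gripper's body presses on something with over 40 N, if the wrist force passes 120 N, or if a joint passes its speed limit or range.

## Working session

There is one attempt and no reset: what is moved stays moved. The work goes in short steps, Python scripts to look and compute and a tool call to move; the robot and the scene stay as the last step left them, time stands still between calls to the robot, and variables do not carry over. Pictures are saved under pics/ and viewed, at most 10 in all, crops included, and the job is handed in when it is done.

Besides the shell and the picture viewer there is one more tool, called as name(argument=value, ...), one argument or row to a line, values as JSON. servo_tool: Moves the arm, as the interface text tells. Its arguments: {"type":"object","properties":{"plan":{"type":"array"}},"required":["plan"]}

```bash
mkdir -p pics; cat > h.py <<'E'
import numpy as np, cv2
from workcell import readout, vision, close_job
def save(n,f):
    im=vision.get_image(n); cv2.imwrite(f,im[:,:,::-1]); return im
def ray(name,px,obs=None):
    p=vision.camera_params(name)
    u=np.array([(px[0]-p['cx'])/p['fx'],(px[1]-p['cy'])/p['fy']])
    if name=='wrist':
        r=np.linalg.norm(u); s=np.sin(r)/r if r>1e-9 else 1
        d=np.array([u[0]*s,u[1]*s,np.cos(r)]); H=np.array(p['hand_eye'])
        R=cv2.Rodrigues(np.array(obs['orientation'],float))[0]
        return np.array(obs['ee_pos'])+R@H[:3,3], R@H[:3,:3]@d
    R=cv2.Rodrigues(np.array(p['rvec'],float))[0]; t=np.array(p['tvec'],float).ravel()
    return -R.T@t, R.T@np.array([u[0],u[1],1])
def onz(name,px,z,obs=None):
    o,d=ray(name,px,obs); return o+d*(z-o[2])/d[2]
E
python3 - <<'E'
from h import *
o=readout.get_obs();print(o)
a=save('scene','pics/s0.png');b=save('side','pics/d0.png')
for n in('scene','side'):
  p=vision.camera_params(n);print(n,p,onz(n,(280,210),0),ray(n,(280,210))[0])
print(vision.camera_params('wrist'))
cv2.imwrite('pics/both.png',cv2.resize(np.hstack([a,b]),(800,300))[:,:,::-1])
E
```

```text
{'t': 0.0, 'qpos': array([-1.32801463e+00,  4.23803567e-01,  1.63066463e+00,  2.82015972e-05,
        1.08857571e+00, -1.90106434e-02]), 'qvel': array([-1.20224432e-03,  2.49969274e-04,  1.21328139e-05,  8.35696534e-06,
       -7.58801514e-04, -2.21049320e-04]), 'joint_torque': array([ 1.56443137e-03, -5.44622576e+01, -2.73666286e+01,  6.43655215e-02,
        2.27767322e-02, -1.30658823e-04]), 'ee_pos': array([ 161.68129388, -603.29331757,  301.93484272]), 'orientation': array([-3.11328742e+00, -4.09840165e-01,  2.15437153e-04]), 'ft_force': array([-0.35791958,  0.1089986 ,  0.5955009 ]), 'moment': array([ 0.00990064, -0.00413587, -0.03245645]), 'grasp_force': 0.0, 'width': 88.26853883293029}
scene {'fx': 484.24946824443566, 'fy': 484.24946824443566, 'cx': 277.40916064847795, 'cy': 204.91455411371325, 'rvec': array([ 1.45519938,  2.31864315, -0.68315512]), 'tvec': array([ 266.68445247, -371.16713089, 1390.91474935])} [528.65912801 -36.50708859   0.        ] [1091.54811825  209.3337946   953.01182794]
side {'fx': 466.5565483438597, 'fy': 466.5565483438597, 'cx': 268.81383346613205, 'cy': 205.84026028947613, 'rvec': array([ 0.5689781 , -2.53488254,  1.35043067]), 'tvec': array([482.70023878, 206.26762437, 839.83168792])} [ 564.58063653 -125.85139344    0.        ] [181.16309439 732.12131472 641.90453432]
{'fx': 325.19226210127806, 'fy': 325.19226210127806, 'cx': 278.05886514615196, 'cy': 211.39302572846915, 'hand_eye': array([[-2.61273745e-04, -9.60537684e-01, -2.78149761e-01,
         7.67356151e+01],
       [ 9.99999949e-01, -3.01913349e-04,  1.03273203e-04,
        -9.92035802e-01],
       [-1.83174929e-04, -2.78149720e-01,  9.60537714e-01,
        -8.23947121e+01],
       [ 0.00000000e+00,  0.00000000e+00,  0.00000000e+00,
         1.00000000e+00]])}
```

View pics/s0.png

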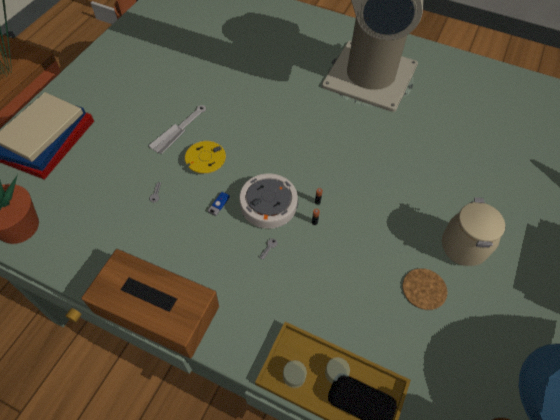

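View pics/d0.png

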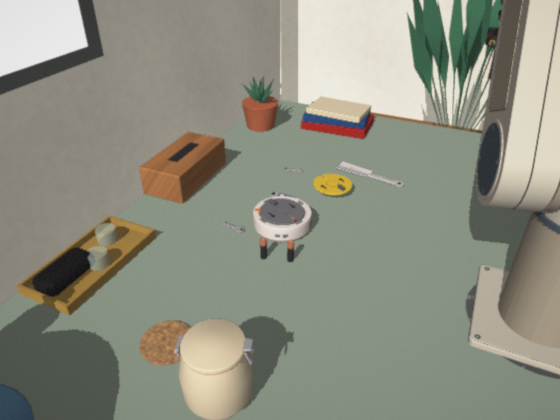

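The scene picture shows the receiver at about (268,200), the cells at (318,197) and (316,217), the remote at (218,203) and key_b at (268,248). The yellow look-alike at (205,156) stays alone.

```bash
python3 - <<'E'
from h import *
a=cv2.imread('pics/s0.png');b=cv2.imread('pics/d0.png')
def white(im,x0,x1,y0,y1):
    hsv=cv2.cvtColor(im,cv2.COLOR_BGR2HSV); m=cv2.inRange(hsv,(0,0,130),(180,50,255)); k=np.zeros_like(m);k[y0:y1,x0:x1]=m[y0:y1,x0:x1]
    c=max(cv2.findContours(k,0,2)[0],key=cv2.contourArea);return cv2.fitEllipse(cv2.convexHull(c))
print(white(a,230,310,165,235),white(b,240,325,185,245))
print(onz('scene',(268,196),45),onz('side',(282,213),45))
for n,p in dict(cellA=(318,204),cellB=(315,223),remote=(218,204),keyb=(268,248)).items(): print(n,onz('scene',p,0))
A=cv2.resize(a[165:240,225:330],None,fx=5,fy=5,interpolation=2);B=cv2.resize(b[185:250,240:330],None,fx=5,fy=5,interpolation=2)
h=min(A.shape[0],B.shape[0]);cv2.imwrite('pics/z.png',cv2.resize(np.hstack([A[:h],B[:h]]),(800,int(800*h/(A.shape[1]+B.shape[1])))))
E
```

```text
((269.3405456542969, 198.6868133544922), (50.83747100830078, 58.616615295410156), 113.84095001220703) ((279.2375183105469, 216.8355712890625), (83.69642639160156, 110.65006256103516), 98.00889587402344)
[533.02717696 -65.60028172  45.        ] [528.70359896 -56.71679874  45.        ]
cellA [473.92319069  36.97305562   0.        ]
cellB [5.25401868e+02 5.11840861e+01 1.13686838e-13]
remote [ 577.66140838 -174.8752368     0.        ]
keyb [631.32412577 -17.44095722   0.        ]
```

View pics/z.png

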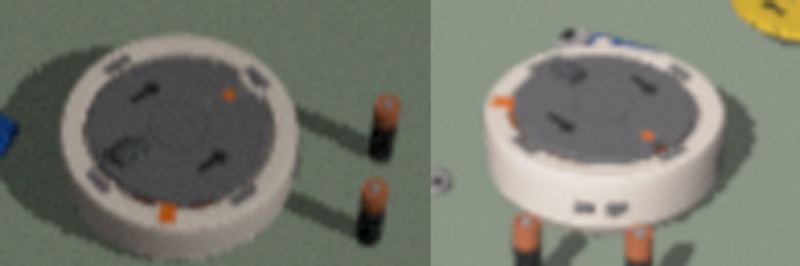

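The zoomed views show the orange mark nearest the scene camera at (167,212), the diamond at (229,95) and the rib at (127,152), so the cover needs a turn of roughly 120°. Next I move above the receiver with the gripper shut.

servo_tool(
  plan=[
    [[1, 0.57, 0.84, 0, 0, 0, 0], [1, 0.57, 0.84, 0, 0, 0, 0], [1, 0.57, 0.84, 0, 0, 0, 0], [1, 0.57, 0.84, 0, 0, 0, 0], [1, 0.57, 0.84, 0, 0, 0, 0]],
  ],
)

```text
t: 0.52
ee_pos: [276.2, -433.9, 302.3]
orientation: [-3.114, -0.409, 0.0]
ft_force: [0.9, -0.2, 0.3]
width: 57.9
grasp_force: 0.0
```

servo_tool(
  plan=[
    [[1, 0.57, 0.84, 0, 0, 0, 0], [1, 0.57, 0.84, 0, 0, 0, 0], [1, 0.57, 0.84, 0, 0, 0, 0], [1, 0.57, 0.84, 0, 0, 0, 0], [1, 0.57, 0.84, 0, 0, 0, 0]],
  ],
)

```text
t: 0.93
ee_pos: [390.3, -265.8, 302.6]
orientation: [-3.115, -0.41, 0.0]
ft_force: [0.7, 0.5, 0.1]
width: 24.6
grasp_force: 0.0
```

servo_tool(
  plan=[
    [[1, 0.57, 0.84, -0.2, 0, 0, 0], [1, 0.57, 0.84, -0.2, 0, 0, 0], [1, 0.57, 0.84, -0.2, 0, 0, 0], [1, 0.57, 0.84, -0.2, 0, 0, 0], [1, 0.57, 0.84, -0.2, 0, 0, 0]],
  ],
)

```text
t: 1.35
ee_pos: [504.4, -97.7, 262.2]
orientation: [-3.115, -0.41, 0.0]
ft_force: [0.7, -1.0, 0.0]
width: 0.7
grasp_force: 0.0
```

servo_tool(
  plan=[
    [[1, 0.57, 0.84, -0.2, 0, 0, 0], [1, 0, 0, -0.5, 0, 0, 0], [1, 0, 0, 0, 0, 0, 0], [1, 0, 0, 0, 0, 0, 0]],
  ],
)

```text
t: 1.68
ee_pos: [525.6, -65.7, 233.6]
orientation: [-3.114, -0.412, 0.006]
ft_force: [0.1, 0.1, 0.7]
width: 0.6
grasp_force: 0.0
```

```bash
python3 - <<'E'
from h import *
o=readout.get_obs();print(o['ee_pos'],o['orientation'],o['t'],o['qpos']);np.savez('o1.npz',**o);w=save('wrist','pics/w1.png')
E
```

```text
[525.55287675 -65.6925464  233.61294902] [-3.11364341 -0.41171014  0.00562942] 1.6833 [-1.46746256e-01  3.81345855e-01  1.88987951e+00 -2.27532178e-04
  8.74045578e-01  1.16126615e+00]
```

View pics/w1.png

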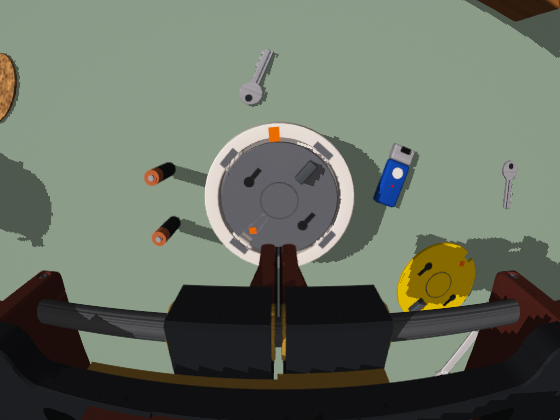

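The wrist picture shows the orange mark at (274,134), the diamond at (253,231), the rib at about (310,172), and the cover's centre circle at (279,201).

```bash
python3 - <<'E'
from h import *
o=dict(np.load('o1.npz'));im=cv2.imread('pics/w1.png');hsv=cv2.cvtColor(im,cv2.COLOR_BGR2HSV)
m=cv2.inRange(hsv,(3,180,150),(20,255,255));m[:120]=0;m[240:]=0;m[:,:200]=0;m[:,360:]=0
n,l,s,c=cv2.connectedComponentsWithStats(m);print(s[1:,4],c[1:])
# cover disk: grey dark
g=cv2.inRange(hsv,(0,0,60),(180,60,135));W=cv2.inRange(hsv,(0,0,170),(180,60,255));W[:115]=0;W[275:]=0;W[:,:195]=0;W[:,365:]=0
c1=max(cv2.findContours(W,0,1)[0],key=cv2.contourArea)[:,0]
P=np.array([onz('wrist',p,45.3,o)[:2] for p in c1 if p[1]<245])
def circ(P):
    for _ in range(4):
        A=np.c_[2*P,np.ones(len(P))];x=np.linalg.lstsq(A,(P**2).sum(1),rcond=None)[0];r=np.sqrt(x[2]+x[0]**2+x[1]**2)
        e=np.abs(np.hypot(*(P-x[:2]).T)-r);P=P[e<max(1,2*np.median(e))]
    return x[:2],r,len(P)
print('rim',circ(P))
C=onz('wrist',(279,201),48,o)[:2];print('C',C)
for nm,p,z in [('mark',(274,134),45.3),('dia',(253,231),48),('rib',(308,172),57)]:
    q=onz('wrist',p,z,o)[:2];d=q-C;print(nm,q,np.hypot(*d),np.degrees(np.arctan2(d[1],d[0])))
for nm,p,z in [('cellA',(151,178),50),('cellB',(159,239),50),('remote',(395,175),12),('keyb',(257,77),4)]:print(nm,onz('wrist',p,z,o)[:2])
R=cv2.Rodrigues(o['orientation'])[0];print(R.round(2))
E
```

```text
[152  42] [[273.76315789 134.21052632]
 [252.47619048 230.02380952]]
rim (array([534.50499407, -62.07878188]), np.float64(59.0107969942475), 707)
C [532.87861899 -63.30368682]
mark [586.38152713 -44.61940102] 56.67154237265767 19.250223200130968
dia [500.77347219 -48.36551161] 35.41030258727488 155.04795396467514
rib [564.5877501  -78.97016437] 35.368170922888304 -26.29251900829763
cellA [524.84523108  50.32540457]
cellB [470.39205165  33.9671505 ]
remote [ 579.7721223  -169.43082653]
keyb [633.36881289 -14.89257146]
[[ 0.97  0.26 -0.  ]
 [ 0.26 -0.97  0.  ]
 [-0.   -0.   -1.  ]]
```

servo_tool(
  plan=[
    [[1, 0.036, 0.008, -0.07, 0, 0, 0.98], [1, 0.036, 0.008, -0.07, 0, 0, 0.98], [1, 0.036, 0.008, -0.07, 0, 0, 0.98], [1, 0.036, 0.008, -0.07, 0, 0, 0.98], [1, 0.036, 0.008, -0.07, 0, 0, 0.98]],
  ],
)

```text
t: 2.15
ee_pos: [533.6, -66.1, 221.9]
orientation: [2.955, 1.064, 0.002]
ft_force: [-1.6, -0.2, -0.1]
width: 0.4
grasp_force: 0.0
```

servo_tool(
  plan=[
    [[1, 0.036, 0.008, -0.07, 0, 0, 0.98], [1, 0.036, 0.008, -0.07, 0, 0, 0.98], [1, 0.036, 0.008, -0.07, 0, 0, 0.98], [1, 0.036, 0.008, -0.07, 0, 0, 0.98], [1, 0.036, 0.008, -0.07, 0, 0, 0.98]],
  ],
)

```text
t: 2.57
ee_pos: [540.9, -64.5, 207.9]
orientation: [2.662, 1.667, 0.002]
ft_force: [-0.1, -0.3, 0.1]
width: 0.4
grasp_force: 0.0
```

servo_tool(
  plan=[
    [[1, 0.036, 0.008, -0.07, 0, 0, 0.98], [1, 0.036, 0.008, -0.07, 0, 0, 0.98], [1, 0.036, 0.008, -0.07, 0, 0, 0.98], [1, 0.036, 0.008, -0.07, 0, 0, 0.98], [1, 0.036, 0.008, -0.07, 0, 0, 0.98]],
  ],
)

```text
t: 2.98
ee_pos: [548.1, -62.9, 193.9]
orientation: [2.248, 2.193, 0.001]
ft_force: [0.5, -0.5, 0.3]
width: 0.1
grasp_force: 0.0
```

servo_tool(
  plan=[
    [[1, 0.036, 0.008, -0.07, 0, 0, 0.98], [1, 0.036, 0.008, -0.07, 0, 0, 0.98], [1, 0.036, 0.008, -0.07, 0, 0, 0.98], [1, 0.036, 0.008, -0.07, 0, 0, 0.98], [1, 0.036, 0.008, -0.07, 0, 0, 0.98]],
  ],
)

```text
t: 3.4
ee_pos: [555.4, -61.4, 179.9]
orientation: [1.731, 2.62, 0.001]
ft_force: [-0.5, 1.0, 0.4]
width: 0.2
grasp_force: 0.0
```

servo_tool(
  plan=[
    [[1, 0.036, 0.008, -0.07, 0, 0, 0.98], [1, 0.036, 0.008, -0.07, 0, 0, 0.98], [1, 0.036, 0.008, -0.07, 0, 0, 0.98], [1, 0.036, 0.008, -0.07, 0, 0, 0.98], [1, 0.036, 0.008, -0.07, 0, 0, 0.98]],
  ],
)

```text
t: 3.82
ee_pos: [562.6, -59.8, 165.9]
orientation: [1.136, 2.928, 0.0]
ft_force: [0.3, -0.1, -0.1]
width: 0.4
grasp_force: 0.0
```

servo_tool(
  plan=[
    [[1, 0.036, 0.008, -0.07, 0, 0, 0.98], [1, 0.036, 0.008, -0.07, 0, 0, 0.98], [1, 0.036, 0.008, -0.07, 0, 0, 0.98], [1, 0.036, 0.008, -0.07, 0, 0, 0.98], [1, 0.036, 0.008, 0, 0, 0, 0.98]],
  ],
)

```text
t: 4.23
ee_pos: [569.6, -58.2, 154.4]
orientation: [0.489, 3.103, -0.0]
ft_force: [-0.6, 0.4, 0.1]
width: 0.5
grasp_force: 0.0
```

servo_tool(
  plan=[
    [[1, 0, 0, 0, 0, 0, 0], [1, 0, 0, 0, 0, 0, 0]],
  ],
)

```text
t: 4.4
ee_pos: [569.9, -57.7, 154.5]
orientation: [0.498, 3.101, -0.0]
ft_force: [0.3, -0.3, -0.8]
width: 0.4
grasp_force: 0.0
```

```bash
python3 - <<'E'
from h import *
o=readout.get_obs();R=cv2.Rodrigues(o['orientation'])[0];print(o['ee_pos'],R.round(3),o['t'],o['qpos']);np.savez('o2.npz',**o);w=save('wrist','pics/w2.png')
E
```

```text
[569.86773394 -57.73106063 154.5036717 ] [[-0.95   0.313  0.001]
 [ 0.313  0.95  -0.   ]
 [-0.001  0.    -1.   ]] 4.4 [-1.21718067e-01  5.55715179e-01  1.83222144e+00 -7.57235424e-05
  7.52402028e-01 -1.37392184e+00]
```

View pics/w2.png

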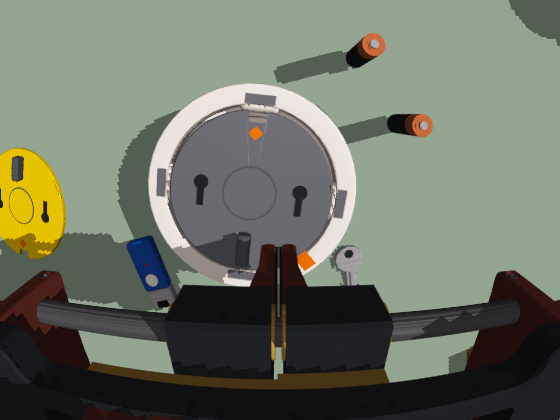

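The wrist picture shows the centre circle at (249,193), the diamond at (256,133), the mark at (306,260) and the rib at about (243,250). The finger stands to the right of the rib, on the correct side.

```bash
python3 - <<'E'
from h import *
o=dict(np.load('o2.npz'));im=cv2.imread('pics/w2.png');hsv=cv2.cvtColor(im,cv2.COLOR_BGR2HSV)
m=cv2.inRange(hsv,(3,180,150),(20,255,255));m[:,:200]=0;m[:,330:]=0
n,l,s,c=cv2.connectedComponentsWithStats(m);print(s[1:],c[1:])
W=cv2.inRange(hsv,(0,0,150),(180,45,255));W[275:]=0
c1=max(cv2.findContours(W,0,1)[0],key=cv2.contourArea);h=cv2.convexHull(c1)[:,0]
P=np.array([onz('wrist',p,43,o)[:2] for p in c1[:,0] if p[1]<215 ])
P0=P[np.hypot(*(P-[533.5,-62.7]).T)>60]
A=np.c_[2*P0,np.ones(len(P0))];x=np.linalg.lstsq(A,(P0**2).sum(1),rcond=None)[0];print('outer',x[:2],np.sqrt(x[2]+x[0]**2+x[1]**2))
C=onz('wrist',(249,193),48,o)[:2];print('C',C)
for nm,p,z in [('mark',(306,260.5),45.3),('dia',(256,133),48),('ribend',(244.5,233),57),('ribout',(241,267),57)]:
    q=onz('wrist',p,z,o)[:2];
    for c in (C,x[:2]): d=q-c;print(nm,q,np.hypot(*d),np.degrees(np.arctan2(d[1],d[0])))
E
```

```text
[[249 127  14  13 107]
 [297 251  18  20 200]
 [271 344   4  16  39]
 [284 344   1   3   3]] [[255.44859813 132.98130841]
 [304.865      260.27      ]
 [272.69230769 351.07692308]
 [284.         345.        ]]
outer [480.09778378 -18.80657226] 161.68763894020748
C [533.30277719 -62.86119089]
mark [587.57077773 -43.40518551] 57.65025609515784 19.723624164705896
mark [587.57077773 -43.40518551] 110.25214828983044 -12.891900933323335
dia [500.92278331 -47.28629537] 35.93106419314517 154.31227532148873
dia [500.92278331 -47.28629537] 35.28137234358378 -53.824908020901646
ribend [553.52237239 -72.13103514] 22.243247121845982 -24.62948861075863
ribend [553.52237239 -72.13103514] 90.74507455045035 -35.988954635947074
ribout [573.8248626  -81.98513816] 44.808088160753215 -25.264446150073688
ribout [573.8248626  -81.98513816] 113.03228075653881 -33.98270849631769
```

```bash
python3 - <<'E'
import numpy as np
f=np.radians(np.arange(8,-153,-5));p=36.5*np.c_[np.cos(f),np.sin(f)]/40
for a,d in zip(np.arange(8,-153,-5),np.diff(p,axis=0).round(3)):print(a,*d,end=' | ')
E
```

```text
8 0.008 -0.079 | 3 0.001 -0.08 | -2 -0.006 -0.079 | -7 -0.013 -0.079 | -12 -0.02 -0.077 | -17 -0.027 -0.075 | -22 -0.033 -0.072 | -27 -0.039 -0.069 | -32 -0.045 -0.066 | -37 -0.051 -0.061 | -42 -0.056 -0.057 | -47 -0.061 -0.052 | -52 -0.065 -0.046 | -57 -0.069 -0.04 | -62 -0.072 -0.034 | -67 -0.075 -0.028 | -72 -0.077 -0.021 | -77 -0.078 -0.015 | -82 -0.079 -0.008 | -87 -0.08 -0.001 | -92 -0.079 0.006 | -97 -0.079 0.013 | -102 -0.077 0.02 | -107 -0.075 0.027 | -112 -0.072 0.033 | -117 -0.069 0.039 | -122 -0.066 0.045 | -127 -0.061 0.051 | -132 -0.057 0.056 | -137 -0.052 0.061 | -142 -0.046 0.065 | -147 -0.04 0.069 |
```

servo_tool(
  plan=[
    [[1, 0, 0, -0.2, 0, 0, 0], [1, 0, 0, -0.2, 0, 0, 0], [1, 0, 0, -0.17, 0, 0, 0], [1, 0, 0, 0, 0, 0, 0]],
  ],
)

```text
t: 4.78
ee_pos: [569.5, -56.6, 129.5]
orientation: [-0.492, -3.102, 0.0]
ft_force: [-0.1, -0.5, 1.7]
width: 0.2
grasp_force: 0.8
```

servo_tool(
  plan=[
    [[1, 0, 0, 0.06, 0, 0, 0], [1, 0.008, -0.079, 0, 0, 0, 0], [1, 0.001, -0.08, 0, 0, 0, -0.6], [1, -0.006, -0.079, 0, 0, 0, -1], [1, -0.013, -0.079, 0, 0, 0, -1]],
  ],
)

```text
t: 5.2
ee_pos: [569.4, -69.3, 132.9]
orientation: [0.846, 3.026, 0.0]
ft_force: [0.8, 0.5, -0.2]
width: 0.4
grasp_force: 0.2
```

servo_tool(
  plan=[
    [[1, -0.02, -0.077, 0, 0, 0, -1], [1, -0.027, -0.075, 0, 0, 0, -1], [1, -0.033, -0.072, 0, 0, 0, -1]],
  ],
)

```text
t: 5.45
ee_pos: [566.3, -78.4, 132.9]
orientation: [1.234, 2.889, 0.0]
ft_force: [0.6, 0.6, 0.1]
width: 0.6
grasp_force: 0.2
```

```bash
python3 - <<'E'
from h import *
o=readout.get_obs();R=cv2.Rodrigues(o['orientation'])[0];print(o['ee_pos'],o['ft_force'],np.degrees(np.arctan2(R[1,0],R[0,0])));np.savez('o3.npz',**o);w=save('wrist','pics/w3.png')
E
```

```text
[566.27217596 -78.37071784 132.94943622] [0.57123187 0.57770348 0.10862344] 133.74666924485643
```

View pics/w3.png

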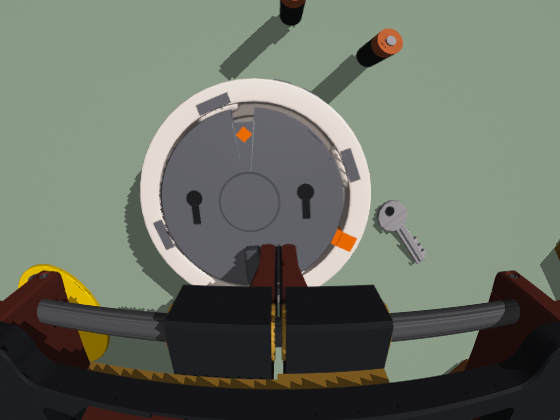

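The diamond is now at (244,134) and stays in line with the finger, so the cover is turning. I continue the arc.

servo_tool(
  plan=[
    [[1, -0.039, -0.069, -0.02, 0, 0, -1], [1, -0.045, -0.066, 0, 0, 0, -1], [1, -0.051, -0.061, 0, 0, 0, -1], [1, -0.056, -0.057, 0, 0, 0, -1], [1, -0.061, -0.052, 0, 0, 0, -1]],
  ],
)

```text
t: 5.92
ee_pos: [556.1, -90.5, 132.2]
orientation: [1.827, 2.555, 0.0]
ft_force: [0.4, -0.8, -0.5]
width: 0.6
grasp_force: 0.2
```

servo_tool(
  plan=[
    [[1, -0.065, -0.046, 0, 0, 0, -1], [1, -0.069, -0.04, 0, 0, 0, -1], [1, -0.072, -0.034, 0, 0, 0, -1], [1, -0.075, -0.028, 0, 0, 0, -1], [1, -0.077, -0.021, 0, 0, 0, -1]],
  ],
)

```text
t: 6.33
ee_pos: [541.7, -97.2, 132.2]
orientation: [2.337, 2.099, 0.0]
ft_force: [0.0, -0.5, 0.7]
width: 0.5
grasp_force: 0.1
```

servo_tool(
  plan=[
    [[1, -0.078, -0.015, 0, 0, 0, -1], [1, -0.079, -0.008, 0, 0, 0, -1], [1, -0.08, -0.001, 0, 0, 0, -1], [1, -0.079, 0.006, 0, 0, 0, -1], [1, -0.079, 0.013, 0, 0, 0, -1]],
  ],
)

```text
t: 6.75
ee_pos: [525.9, -97.4, 132.2]
orientation: [2.736, 1.544, 0.0]
ft_force: [0.7, 0.2, -0.3]
width: 0.7
grasp_force: 0.3
```

servo_tool(
  plan=[
    [[1, -0.077, 0.02, 0, 0, 0, -1], [1, -0.075, 0.027, 0, 0, 0, -1], [1, -0.072, 0.033, 0, 0, 0, -1], [1, 0, 0, 0, 0, 0, 0]],
  ],
)

```text
t: 7.08
ee_pos: [516.5, -94.0, 132.1]
orientation: [-2.913, -1.175, 0.001]
ft_force: [0.3, 0.6, -0.2]
width: 0.3
grasp_force: 0.0
```

```bash
cat > m.py <<'E'
from h import *
import sys
k=sys.argv[1]
o=readout.get_obs();R=cv2.Rodrigues(o['orientation'])[0];e=o['ee_pos'];print(e,o['ft_force'],'yaw',np.degrees(np.arctan2(R[1,0],R[0,0])))
C=np.array([533.3,-62.9]);print('finger r,ang',np.hypot(*(e[:2]-C)),np.degrees(np.arctan2(*(e[:2]-C)[::-1])))
w=save('wrist',f'pics/{k}.png');hsv=cv2.cvtColor(w,cv2.COLOR_RGB2HSV)
m=cv2.inRange(hsv,(3,180,150),(20,255,255));m[285:]=0
n,l,s,c=cv2.connectedComponentsWithStats(m)
for i in range(1,n):
    if s[i,4]>40:
        q=onz('wrist',c[i],47,o)[:2]-C;print(s[i,4],c[i],np.hypot(*q),np.degrees(np.arctan2(q[1],q[0])))
E
python3 m.py w4
```

```text
[516.49424665 -93.95596156 132.13263129] [ 0.29137687  0.63359095 -0.20881661] yaw 43.92432804201821
finger r,ang 35.31155750944108 -118.4197789014449
290 [102.04137931  77.12413793] 114.60030271701481 94.31382446712635
446 [303.7735426  106.78251121] 55.29145970279076 19.269806931073823
138 [262.94202899 136.76811594] 34.791503786978936 40.17906440826621
231 [ 70.02597403 167.58874459] 117.19150596386758 122.90353819894287
```

Cover at about 40°, pin at 19.5°: about 20° still to go. I advance 15° and then creep.

servo_tool(
  plan=[
    [[1, -0.068, 0.039, 0, 0, 0, -1], [1, -0.066, 0.043, 0, 0, 0, -1], [1, -0.061, 0.049, 0, 0, 0, -1], [1, 0, 0, 0, 0, 0, 0]],
  ],
)

```text
t: 7.47
ee_pos: [509.1, -88.7, 132.2]
orientation: [-3.041, -0.788, 0.0]
ft_force: [-0.2, -0.2, 0.3]
width: 0.7
grasp_force: 0.1
```

```bash
python3 m.py w5
```

```text
[509.07646053 -88.70740908 132.23372369] [-0.20364661 -0.17191686  0.26483803] yaw 29.036951920836987
finger r,ang 35.39494636104132 -133.18674744868588
556 [276.1618705  101.12230216] 53.60698726872635 19.37392950742326
252 [ 81.09126984 123.11904762] 114.52350166902025 94.30230460237308
137 [265.08029197 137.13868613] 34.44335801642758 23.52352460290307
202 [ 74.34653465 215.5       ] 117.14366907358716 122.91382235769748
```

servo_tool(
  plan=[
    [[1, -0.023, 0.022, 0, 0, 0, -0.4], [1, -0.022, 0.023, 0, 0, 0, -0.4], [1, 0, 0, 0, 0, 0, 0]],
  ],
)

```text
t: 7.77
ee_pos: [507.6, -87.1, 132.3]
orientation: [3.066, 0.685, 0.0]
ft_force: [-0.1, -0.3, 0.5]
width: 0.4
grasp_force: 0.1
```

```bash
python3 m.py w6
```

```text
[507.59492713 -87.06574039 132.28615162] [-0.11998774 -0.34443327  0.50254597] yaw 25.197689188136493
finger r,ang 35.2807848568134 -136.76795314049482
579 [269.32297064 101.16234888] 53.25741527250391 19.134300657546078
244 [ 77.67622951 135.79098361] 114.58165938321207 94.31622898672028
133 [266.29323308 135.94736842] 35.23966854282907 18.638711604603145
195 [ 77.22564103 227.51282051] 117.19107375436492 122.89471273316352
```

View pics/w6.png

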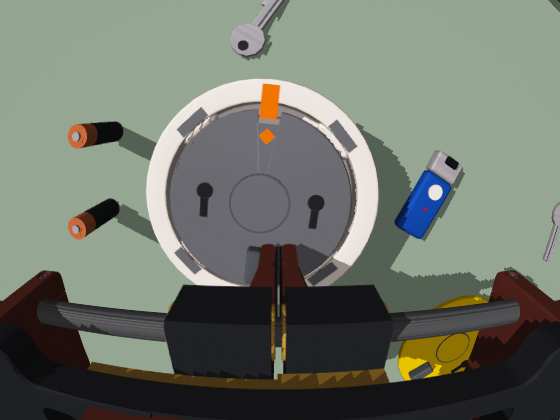

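The notch at (268,117) looks like it is around the pin, with the orange pin block at (270,103). A small extra nudge will show whether the pin stops it.

servo_tool(
  plan=[
    [[1, -0.012, 0.013, 0, 0, 0, -0.2], [1, -0.012, 0.013, 0, 0, 0, -0.2], [1, 0, 0, 0, 0, 0, 0]],
  ],
)

```text
t: 8.07
ee_pos: [506.6, -86.0, 132.3]
orientation: [3.078, 0.626, 0.0]
ft_force: [0.3, 0.1, -0.1]
width: 0.7
grasp_force: 0.3
```

```bash
python3 m.py w7
```

```text
[506.60114736 -86.02167891 132.31475564] [ 0.3260054   0.12070903 -0.11170323] yaw 22.999507952155835
finger r,ang 35.31912750647156 -139.10685762481586
581 [265.60240964 100.74870912] 53.23472219348501 19.059052693765615
131 [265.32061069 135.83206107] 35.15744367251066 17.37363036907072
235 [ 76.36170213 142.6       ] 114.587493674949 94.25421882132719
186 [ 79.22043011 234.03763441] 117.30070034815387 122.87646589091783
```

servo_tool(
  plan=[
    [[1, 0.05, -0.05, 0, 0, 0, 0], [1, 0, 0, 0.4, 0, 0, 0], [1, 0.31, 0.32, 0.1, 0, 0, 0], [1, 0.31, 0.31, 0, 0, 0, 0], [1, 0, 0, 0, 0, 0, 0]],
  ],
)

```text
t: 8.53
ee_pos: [535.6, -61.8, 153.0]
orientation: [3.077, 0.628, 0.005]
ft_force: [0.2, 0.1, -0.1]
width: 0.3
grasp_force: 0.0
```

```bash
python3 m.py w8
```

```text
[535.6374745  -61.80405142 153.04077877] [ 0.21515482  0.12025166 -0.07647045] yaw 23.084842798353243
finger r,ang 2.5816448845988953 25.12000760590349
429 [285.56410256 164.93706294] 53.488623126985445 19.29896387633696
205 [112.82926829 194.10731707] 114.4830114374072 94.2576933095007
97 [285.37113402 195.41237113] 35.242029888070334 17.38198396418565
156 [116.73076923 272.81410256] 117.00898079594162 122.95564215914656
```

servo_tool(
  plan=[
    [[1, -0.055, -0.027, -0.25, 0, 0, 0], [1, 0, 0, -0.2, 0, 0, 0], [1, 0, 0, -0.1, 0, 0, 0], [1, 0, 0, 0, 0, 0, 0]],
  ],
)

```text
t: 8.92
ee_pos: [529.5, -64.2, 128.5]
orientation: [-3.078, -0.625, 0.005]
ft_force: [-0.1, -0.4, -0.2]
width: 0.6
grasp_force: 0.0
```

servo_tool(
  plan=[
    [[1, 0, 0, -0.04, 0, 0, 0], [1, 0, 0, -0.04, 0, 0, 0], [1, 0, 0, -0.03, 0, 0, 0], [1, 0, 0, -0.03, 0, 0, 0], [1, 0, 0, 0, 0, 0, 0]],
  ],
)

```text
t: 9.33
ee_pos: [531.5, -64.2, 125.3]
orientation: [3.078, 0.626, 0.002]
ft_force: [-1.0, -1.5, 4.4]
width: 0.4
grasp_force: 2.0
```

servo_tool(
  plan=[
    [[1, 0, 0, -0.04, 0, 0, 0], [1, 0, 0, -0.04, 0, 0, 0], [1, 0, 0, 0, 0, 0, 0]],
  ],
)

```text
t: 9.58
ee_pos: [531.6, -64.2, 122.0]
orientation: [3.078, 0.626, 0.002]
ft_force: [-0.6, -0.5, 0.4]
width: 0.5
grasp_force: 0.4
```

servo_tool(
  plan=[
    [[1, 0, 0, -0.04, 0, 0, 0], [1, 0, 0, -0.04, 0, 0, 0], [1, 0, 0, 0, 0, 0, 0]],
  ],
)

```text
t: 9.83
ee_pos: [530.8, -63.8, 117.9]
orientation: [-3.078, -0.626, 0.001]
ft_force: [-0.4, -0.2, -0.4]
width: 0.8
grasp_force: 0.0
```

servo_tool(
  plan=[
    [[1, 0, 0, -0.03, 0, 0, 0], [1, 0, 0, -0.03, 0, 0, 0], [1, 0, 0, -0.02, 0, 0, 0], [1, 0, 0, 0, 0, 0, 0]],
  ],
)

```text
t: 10.17
ee_pos: [530.9, -63.8, 116.2]
orientation: [-3.078, -0.626, 0.001]
ft_force: [-5.2, 1.2, 18.4]
width: 0.5
grasp_force: 8.7
```

The tip is at 36.2 mm with 18 N, so the cover is on its seat. I lift off and look.

servo_tool(
  plan=[
    [[1, 0, 0, 0.2, 0, 0, 0], [1, 0, 0, 0.5, 0, 0, 0], [1, -0.5, -0.2, 0.6, 0, 0, 0], [1, -0.5, -0.2, 0.7, 0, 0, 0], [1, 0, 0, 0, 0, 0, 0]],
  ],
)

```text
t: 10.58
ee_pos: [489.7, -80.6, 198.4]
orientation: [3.078, 0.625, 0.003]
ft_force: [-0.1, 0.2, 0.2]
width: 0.5
grasp_force: 0.0
```

```bash
python3 m.py w9; python3 - <<'E'
from h import *
b=save('side','pics/d9.png')[185:270,230:340];w=cv2.imread('pics/w9.png')[:,:,::-1];b=cv2.resize(b,(400,309),interpolation=2)
w=cv2.resize(w,(400,300));o=np.zeros((309,800,3),np.uint8);o[:,:400]=b;o[:300,400:]=w;cv2.imwrite('pics/f.png',o[:,:,::-1])
E
```

```text
[489.69360057 -80.6150621  198.3833661 ] [-0.07469561  0.24038382  0.19393278] yaw 22.971320755921656
finger r,ang 47.067414375155984 -157.89059413982537
302 [284.96688742  88.28807947] 52.92097409812766 19.137574303775853
159 [136.6918239 116.9245283] 114.11260683483287 94.22163299800951
60 [284.85       112.53333333] 35.454336097446664 17.354263656040597
137 [133.49635036 189.91240876] 116.7778048709944 122.80056625637239
```

View pics/f.png

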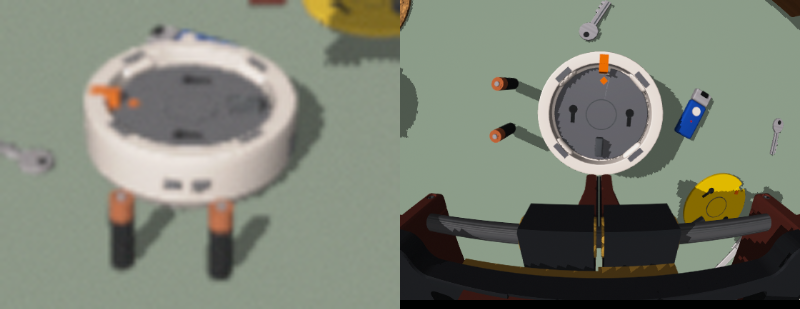

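The cover lies deep in the recess with the pin in its notch and all four catches over its edge. The cells, key and remote are still in place.

```bash
python3 -c "
from workcell import close_job;print(close_job())"
```

```text
the job is handed in; nothing more can be done
None
```

I turned the cover until its notch met the orange pin, pressed it fully home under the catches, and handed the job in at about 11 s with the receiver in place and no sign that anything else on the table moved.

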